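# Set up the budgie's climbing perch at the treat dish

### The job

Set up the bird's treat spot: take the foraging egg off the mouth of the deep cup and stand it upright, cap up, in the white dish. Then take the perch dowel out of its holder and lower it, rubber foot first, to the bottom of the deep cup and let go so that it leans against the side of the rim nearest the dish, its top slanting towards the dish for the bird to climb down. Set both down by hand rather than dropping them, keep the cup and dish standing where they are, and leave the other things alone.

Things in the scene. Friction and masses are not known exactly. Their poses are not given: they have to be found in the camera images.
- cup: The deep round green plastic cup, loose, 160 g, upright: 95 mm tall, outside 54 mm across at the foot and 60 mm at the rim, wall 4 mm (mouth 52 mm inside), inner floor 6 mm above its underside. Origin at the centre of its underside, z up. At the start the x axis points to the dish within 5 degrees (the cup itself is plain and round).
- dish: Small open white ceramic dish, loose, 250 g: 28 mm tall, outside 72 mm across at the foot and 100 mm at the rim, wall 4 mm, flat inner floor 64 mm across, 5 mm above its underside. Origin at the centre of its underside, z up. Its centre is 135 to 145 mm from the cup's centre, in a direction that changes from start to start.
- egg: Hard plastic foraging egg, 86 mm tall, about 60 g: body 60 mm across at its widest (30 mm above the foot), flat round foot 26 mm across, and on top a ribbed cylindrical twist cap 28 mm across and 32 mm tall (54 to 86 mm above the foot), which is the place to grip. The cap does not turn. Starts upright, sitting loose in the mouth of the deep cup with its foot about 16 mm below the rim. Origin at the centre of the foot, z up through the cap.
- perch: Teak perch dowel, 180 mm long, about 30 g: shaft 12 mm in diameter, with a flat-ended rubber foot 18 mm in diameter over its lowest 22 mm. Starts standing upright in the holder, foot down. Origin at the centre of the foot's end face, z along the dowel towards the bare top. Round, so its yaw means nothing.
- perch_foot (a point): centre of the end face of the dowel's rubber foot
- perch_tip (a point): centre of the top end face of the dowel, 180 mm from the foot
- holder: Fixed steel holder: square upright pocket 30 mm outside, 26 mm inside, its rim 66 mm and its inner floor 6 mm above the shelf, on a base plate 70 x 70 x 4 mm. Origin at the centre of its underside. It may stand on the left or the right.
- small_cups: bystander: stepped stack of small upturned green cups, 80 mm across and 64 mm tall, loose, on the other side from the holder; origin at the centre of its underside
- bell: bystander: small aluminium bell with a loop on top, 48 mm across, 50 mm tall, loose; origin at the centre of its underside
- ring: bystander: flat acrylic ring, 70 mm across, 9 mm thick, loose; origin at the centre of its underside
Mind the look-alikes: they are no part of the job. Leave any purple look-alike of the egg alone. What is shaped like the perch but purple is not meant.

How it is judged:
On the way, in this order (a step that is already met when the one before it is completed fails the run):
1. the egg stands upright in the dish, let go (horizontal distance between egg and dish below 0.025 m and z of egg in the frame of dish below 0.012 m and angle between egg's own z axis and vertical below 0.25 rad and contact force between the fingers and egg below 0.05 N), for 0.2 s.
2. the perch's rubber foot is at the bottom of the deep cup (horizontal distance between perch_foot and cup below 0.024 m and z of perch_foot in the frame of cup between 0 and 0.016 m), for 0.2 s.
At the end, for the whole second after the job is handed in: Egg upright (14 deg) on the dish floor, within 25 mm of its centre; perch foot on the cup floor (10 mm), leaning 8-34 deg, its top over 24 mm off the cup axis towards the dish, under 30 mm sideways; cup and dish upright (6 deg), moved under 30 mm; all at rest, let go (all of step 2 and horizontal distance between egg and dish below 0.025 m and z of egg in the frame of dish below 0.012 m and angle between egg's own z axis and vertical below 0.25 rad and angle between perch's own z axis and vertical between 0.14 and 0.6 rad and x of perch_tip in the frame of cup above 0.024 m and y of perch_tip in the frame of cup between -0.03 and 0.03 m and linear speed of each of perch, egg below 0.03 m/s and angular speed of perch below 0.2 rad/s and angle between each of cup, dish's own z axis and vertical below 0.1 rad and distance of each of cup, dish from where it was at the start of the episode below 0.03 m); the robot touches nothing.
It fails at once if the egg is dropped or flung (moves faster than 0.7 m/s when not held) (linear speed of egg above 0.7 m/s and contact force between the fingers and egg below 0.05 N).
It fails at once if the perch is dropped or flung (moves faster than 0.7 m/s when not held) (linear speed of perch above 0.7 m/s and contact force between the fingers and perch below 0.05 N).
It fails at once if the deep cup tips more than 20 degrees (angle between cup's own z axis and vertical above 0.35 rad).
It fails at once if a bystander (small cups, bell, ring) is moved by more than 30 mm (distance of any of small_cups, bell, ring from where it was at the start of the episode above 0.03 m).
It also fails if it takes over 69 s, if anything falls off the work surface, if the arm or the gripper's body presses on something with over 40 N, if the wrist force passes 120 N, or if a joint passes its speed limit or range.

### The arm

A 6-joint arm with a two-finger parallel gripper is mounted at the origin on the work surface. World frame = base frame: x ahead of the robot, y to its left, z up, the work surface at z = 0. Lengths are in m, angles in rad, forces in N, time in s.
With the tool pointing down it reaches from about 0.3 to 1 m from the base axis. Payload 5.1 kg.
Tool frame: the origin (TCP) lies on the centre line of the jaws, within the pads' length; the fingertips stand 17 mm ahead of it and the grasp point (between the pads) lies 2 mm behind it; z points along the fingers, y is the direction in which the jaws open and shut (so a half turn about z gives the same grasp; the last joint's range is limited). The gripper opens to 95 mm and grips with 3 to 60 N. Pads are 20 mm wide; open, the fingers measure 119 mm over their backs; the gripper's body (75 mm by 180 mm) begins 59 mm behind the grasp point.
Start: joints at [-1.348, 0.124, 1.65, -0, 1.367, -0.083], TCP at [0.196, -0.62, 0.232] pointing down, gripper open.
Joint ranges: [-2.61, 2.61], [-1.02, 2.33], [0.03, 2.71], [-1.35, 4.49], [0.32, 2.68], [-2.91, 2.91]. Speed limits (rad/s): [2.57, 2.57, 3.14, 3.14, 3.14, 3.14].

### API

Orientations are given as a 3x3 rotation matrix whose columns are the frame's x, y, z axes.
In Python, from workcell import * gives the robot as it stands.
- The arm moves only by the tool play_rows, never from a script. Its argument "commands" is a list of rows, each a list of 7 numbers: the shift along the tool's x, y, z in cm, then the turn, a rotation vector about the tool's x, y, z in rad, then the opening in per cent of the stroke, from 0 (shut) to 100 (fully open). In form: [[tx, ty, tz, ax, ay, az, claw], ...]. A call has 1 to 20 rows; each row is the pose to reach, as a shift and turn from the pose commanded when the call began, along the tool's axes at that moment; what a row does not reach only later rows make up. A row lasts 1/10 s, in which the tool goes at most 50 mm and 8.59 degrees, less where a joint would pass 70% of its speed; a pose out of reach is approached as far as the arm can. A call with a gripper value outside its range is refused whole. The fingers move at their own pace and stop on an object; the grip force is fixed at half the most. Time passes only in rows, so rows that repeat a pose let the fingers close. It gives the time, the measured TCP pose, the force and the opening at its end, in the units of the state.
- read_state(): the state, without advancing time (a new reading comes with each control period).
- camera(name): name is "side" or "top"; returns a dict with "pixels" (420x560x3 uint8, red, green, blue), "intrinsics" (3x3 intrinsics, pixels), "extrinsics" (4x4, takes a point from camera to world coordinates). Camera axes: x right, y up, looking along -z (the intrinsics and any distortion apply to the point x, -y, -z); pixel columns grow to the right and rows downward; lengths in m; the calibration is good to about 2 mm. A picture is of the moment at which its call begins. There is no depth.
- hand_in(): hands the job in, once; it reports no verdict.
The state is a dict: "t": time; "joint_pos": joint angles; "dq": joint speeds; "tau": joint torques, N m; "eef_pos": TCP position; "tool_rot": TCP orientation; "contact_force": force on the tool from outside, world axes, zero at the start; "moment": the same for the moment, N m; "finger_gap": opening from 0.0 (shut) to 1.0 (fully open).
Only numpy, scipy, OpenCV 4.12 (cv2) and the standard library are available. Lean on these libraries where they do the work, as an engineer would, in place of code of your own. Each camera call takes 0.05 s, during which the arm holds its last target. There are 200 camera calls.

## Working session

There is one attempt and no reset: what is moved stays moved. The work goes in short steps, Python scripts to look and compute and a tool call to move; the robot and the scene stay as the last step left them, time stands still between calls to the robot, and variables do not carry over. Pictures are saved under pics/ and viewed, about 8 in all and at most 12, crops included, and the job is handed in when it is done.

Besides the shell and the picture viewer there is one more tool, called as a command line: name --pt "numbers of a row" for each row, then --argument value for the rest. play_rows: Moves the arm, as the interface text tells. Its arguments: {"type":"object","properties":{"commands":{"type":"array","items":{"type":"array","items":{"type":"number"}}}},"required":["commands"]}

```bash
mkdir -p pics; ls; python3 - <<'E'
from workcell import *
import cv2,numpy as np
for n in("side","top"):
    c=camera(n); cv2.imwrite(f"pics/{n}0.png",cv2.resize(c["pixels"][:,:,::-1],(800,600),interpolation=cv2.INTER_CUBIC))
    print(n,np.round(c["intrinsics"],1).tolist(),np.round(c["extrinsics"],3).tolist(),[k for k in c])
s=read_state();print(s["eef_pos"],s["tool_rot"])
E
```

```text
pics
side [[378.9, 0.0, 277.0], [0.0, 378.9, 214.1], [0.0, 0.0, 1.0]] [[-0.894, 0.283, -0.348, 0.243], [-0.448, -0.598, 0.665, 0.621], [-0.019, 0.75, 0.661, 0.713], [0.0, 0.0, 0.0, 1.0]] ['pixels', 'intrinsics', 'extrinsics']
top [[481.6, 0.0, 281.8], [0.0, 481.6, 210.3], [0.0, 0.0, 1.0]] [[0.003, 0.983, -0.181, 0.339], [-0.999, 0.009, 0.034, 0.041], [0.035, 0.181, 0.983, 1.135], [0.0, 0.0, 0.0, 1.0]] ['pixels', 'intrinsics', 'extrinsics']
[ 0.19553235 -0.61930751  0.23047244] [[ 9.53606259e-01  3.01056324e-01 -4.39532426e-04]
 [ 3.01056613e-01 -9.53604463e-01  1.85569743e-03]
 [ 1.39529364e-04 -1.90192883e-03 -9.99998182e-01]]
```

View pics/side0.png

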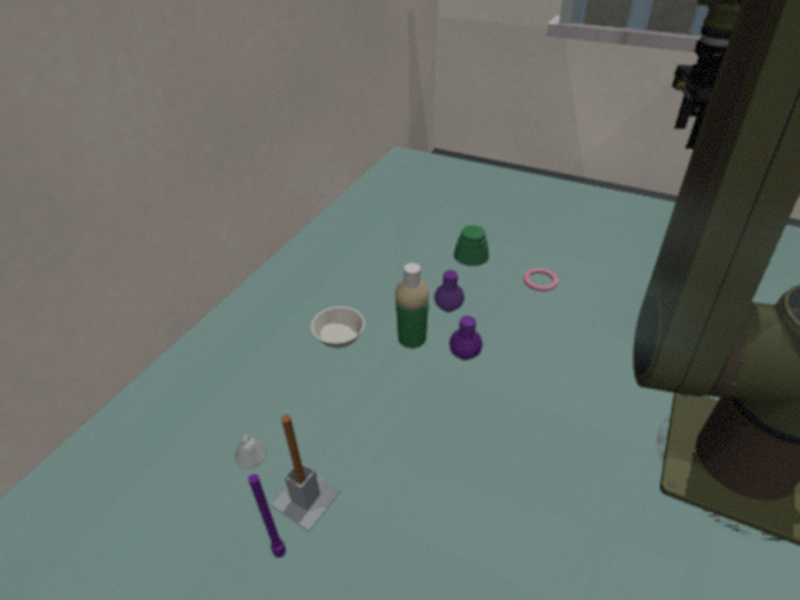

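View pics/top0.png

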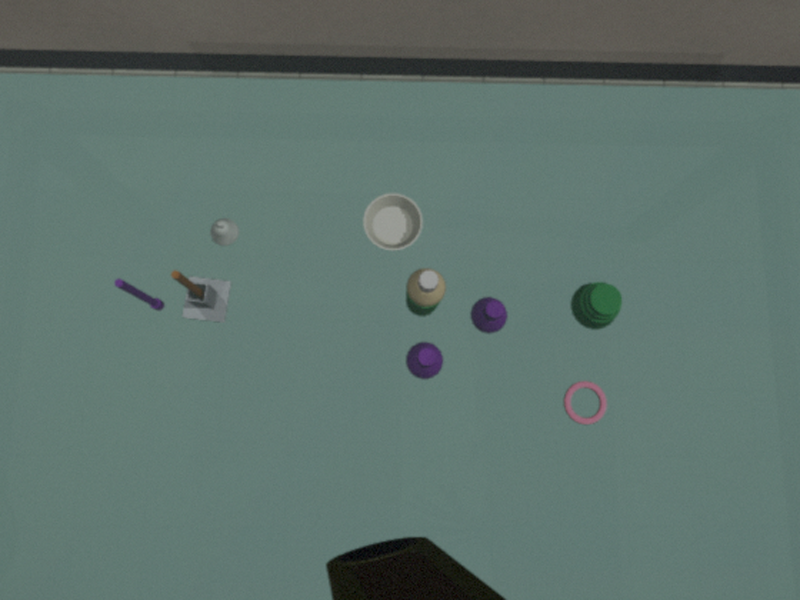

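The side view shows the egg cap at (412,270), dish at (338,326), cup foot at (412,340), perch top at (287,420) and holder at (303,490). In the top view the cap is at (429,278), dish at (393,221), perch top at (176,274) and holder plate at (206,300). Purple decoys lie close by on the robot side. I'll enlarge these for precise pixels.

```bash
cat > h.py <<'E'
from workcell import *
import cv2,numpy as np
def ray(c,u,v):
    K,E=c["intrinsics"],c["extrinsics"]
    d=np.linalg.inv(K)@[u,v,1]; d=E[:3,:3]@(d*[1,-1,-1]); return E[:3,3],d
def atz(c,u,v,z):
    o,d=ray(c,u,v); return o+d*(z-o[2])/d[2]
def proj(c,p):
    E=c["extrinsics"]; q=E[:3,:3].T@(np.array(p)-E[:3,3]); q=c["intrinsics"]@(q*[1,-1,-1]); return q[:2]/q[2]
def crop(c,cx,cy,w,h,s):
    x0,y0=int(cx-w/2),int(cy-h/2)
    im=np.ascontiguousarray(c["pixels"][y0:y0+h,x0:x0+w,::-1])
    im=cv2.convertScaleAbs(cv2.resize(im,None,fx=s,fy=s,interpolation=cv2.INTER_CUBIC),alpha=1.4)
    for i in range(0,w,10): cv2.putText(im,str(x0+i),(i*s,8),0,.3,(255,255,255),1); cv2.line(im,(i*s,10),(i*s,14),(255,255,255),1)
    for i in range(10,h,10): cv2.putText(im,str(y0+i),(0,i*s+3),0,.3,(255,255,255),1)
    return im
E
python3 - <<'E'
from h import *
t=camera("top");s=camera("side")
a=np.hstack([crop(t,288,180,80,60,5),crop(t,140,205,80,60,5)])
b=np.hstack([crop(s,265,215,80,60,5),crop(s,210,322,80,60,5)])
cv2.imwrite("pics/c1.png",np.vstack([a,b]))
k=.7
print("cap",atz(t,429*k,278*k,.165),"dish",atz(t,393*k,221*k,.028),"perch",atz(t,176*k,274*k,.186),"plate",atz(t,206*k,300*k,.004))
print("side: cap",atz(s,412*k,267*k,.165),"dish",atz(s,338*k,323*k,.028),"perch",atz(s,287*k,419*k,.186),"plate",atz(s,307*k,500*k,.004))
print("decoys",atz(t,425*k,356*k,.086),atz(t,494*k,309*k,.086))
E
```

```text
cap [ 0.5507204  -0.03044832  0.165     ] dish [0.67752608 0.01934123 0.028     ] perch [0.54801258 0.32523405 0.186     ] plate [0.54465178 0.32778839 0.004     ]
side: cap [ 0.54992676 -0.02826929  0.165     ] dish [0.67772644 0.02172051 0.028     ] perch [0.54539032 0.33026173 0.186     ] plate [0.54271376 0.33311613 0.004     ]
decoys [ 0.44579461 -0.02969475  0.086     ] [ 0.51976308 -0.13741469  0.086     ]
```

View pics/c1.png

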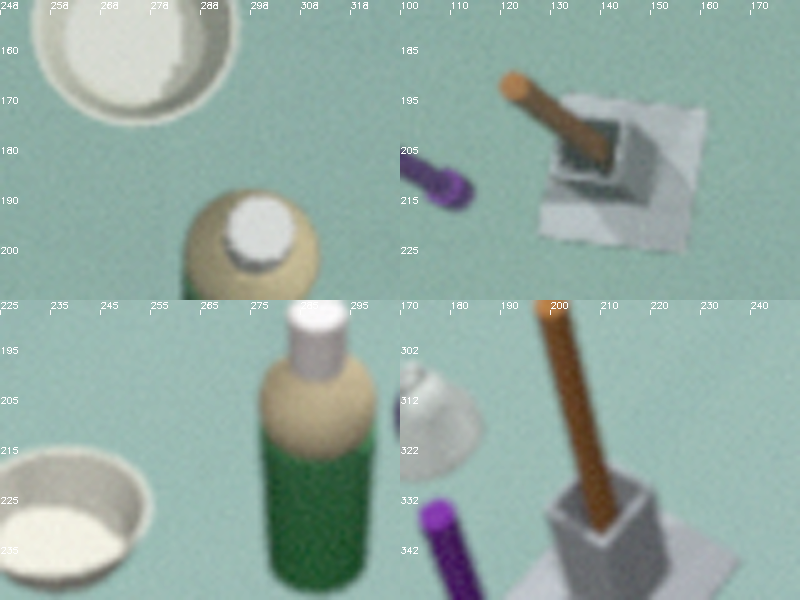

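```bash
cat >> h.py <<'E'
def rel(*pts):
    s=read_state();R=s["tool_rot"]
    print("t",round(s["t"],2),"pos",np.round(s["eef_pos"],4),"gap",round(float(s["finger_gap"]),3),"F",np.round(s["contact_force"],1))
    for p in pts: print(p,np.round(100*R.T@(np.array(p)-s["eef_pos"]),2))
E
python3 - <<'E'
from h import *
rel((.549,-.030,.235),(.549,-.030,.153))
E
```

```text
t 0.2 pos [ 0.1956 -0.6195  0.2309] gap 1.001 F [-0.1  0.5  0.2]
(0.549, -0.03, 0.235) [ 51.45 -45.57  -0.35]
(0.549, -0.03, 0.153) [ 51.45 -45.56   7.85]
```

play_rows --pt "51.5 -45.6 -0.4 0 0 -0.07 100" --pt "51.5 -45.6 -0.4 0 0 -0.07 100" --pt "51.5 -45.6 -0.4 0 0 -0.07 100" --pt "51.5 -45.6 -0.4 0 0 -0.07 100" --pt "51.5 -45.6 -0.4 0 0 -0.07 100" --pt "51.5 -45.6 -0.4 0 0 -0.07 100" --pt "51.5 -45.6 -0.4 0 0 -0.07 100" --pt "51.5 -45.6 -0.4 0 0 -0.07 100" --pt "51.5 -45.6 -0.4 0 0 -0.07 100" --pt "51.5 -45.6 -0.4 0 0 -0.07 100" --pt "51.5 -45.6 -0.4 0 0 -0.07 100" --pt "51.5 -45.6 -0.4 0 0 -0.07 100" --pt "51.5 -45.6 -0.4 0 0 -0.07 100" --pt "51.5 -45.6 -0.4 0 0 -0.07 100" --pt "51.5 -45.6 -0.4 0 0 -0.07 100" --pt "51.5 -45.6 -0.4 0 0 -0.07 100" --pt "51.5 -45.6 -0.4 0 0 -0.07 100" --pt "51.5 -45.6 -0.4 0 0 -0.07 100"

```text
t: 2.0
eef_pos: [0.549, -0.0311, 0.2356]
tool_rot: [[0.931, 0.365, -0.0], [0.365, -0.931, -0.0], [-0.0, 0.0, -1.0]]
contact_force: [0.6, 0.7, -0.3]
finger_gap: 1.0
```

```bash
python3 - <<'E'
from h import *
rel((.549,-.030,.153)); print(read_state()["tool_rot"].round(3))
s=camera("side");t=camera("top")
cv2.imwrite("pics/c2.png",np.hstack([crop(s,290,190,80,100,5),crop(t,300,195,80,100,5)]))
E
```

```text
t 2.0 pos [ 0.549  -0.0311  0.2356] gap 1.0 F [ 0.6  0.7 -0.3]
(0.549, -0.03, 0.153) [ 0.04 -0.1   8.26]
[[ 0.931  0.365 -0.   ]
 [ 0.365 -0.931 -0.   ]
 [-0.     0.    -1.   ]]
```

View pics/c2.png

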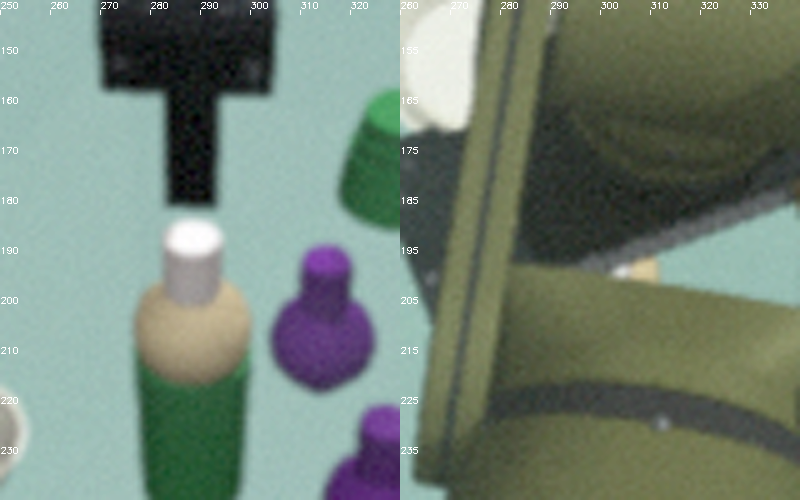

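The near finger (columns 283–292, tip row 182) is centred over the cap (282–294), so the hand lines up. Descending and gripping.

play_rows --pt "0 -0.1 3 0 0 0 100" --pt "0 -0.1 6 0 0 0 100" --pt "0 -0.1 8.2 0 0 0 100" --pt "0 -0.1 8.2 0 0 0 100" --pt "0 -0.1 8.2 0 0 0 15" --pt "0 -0.1 8.2 0 0 0 15" --pt "0 -0.1 8.2 0 0 0 15" --pt "0 -0.1 8.2 0 0 0 15" --pt "0 -0.1 8.2 0 0 0 15" --pt "0 -0.1 8.2 0 0 0 15" --pt "0 -0.1 8.2 0 0 0 15" --pt "0 -0.1 8.2 0 0 0 15"

```text
t: 3.3
eef_pos: [0.5491, -0.029, 0.1536]
tool_rot: [[0.93, 0.367, -0.0], [0.367, -0.93, 0.0], [-0.0, -0.0, -1.0]]
contact_force: [0.1, -0.2, 0.9]
finger_gap: 0.382
```

play_rows --pt "0 0 0 0 0 0 15" --pt "0 0 0 0 0 0 15" --pt "0 0 0 0 0 0 15" --pt "0 0 0 0 0 0 15" --pt "0 0 -0.5 0 0 0 15" --pt "0 0 -1.5 0 0 0 15" --pt "0 0 -3 0 0 0 15" --pt "0 0 -4.5 0 0 0 15" --pt "0 0 -6 0 0 0 15" --pt "0 0 -6 0 0 0 15"

```text
t: 4.3
eef_pos: [0.551, -0.0293, 0.2179]
tool_rot: [[0.93, 0.367, 0.007], [0.367, -0.93, -0.001], [0.006, 0.003, -1.0]]
contact_force: [0.3, 0.2, 0.3]
finger_gap: 0.284
```

```bash
python3 - <<'E'
from h import *
rel((.677,.0205,.213),(.677,.0205,.080))
s=camera("side");cv2.imwrite("pics/c3.png",crop(s,260,200,100,120,5))
E
```

```text
t 4.3 pos [ 0.551  -0.0293  0.2179] gap 0.284 F [0.3 0.2 0.3]
(0.677, 0.0205, 0.213) [ 1.355e+01 -1.000e-02  5.700e-01]
(0.677, 0.0205, 0.08) [13.47 -0.06 13.87]
```

View pics/c3.png

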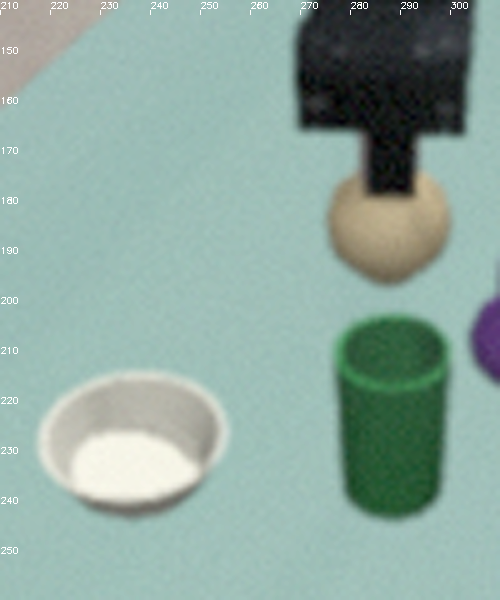

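The egg is in the grip, the cup stands with its rim centre at (288.4,210.4), and the dish rim centre is at (236.6,228.6). Moving over the dish.

play_rows --pt "3 0 0 0 0 0 15" --pt "7 0 0.5 0 0 0 15" --pt "11 0 1 0 0 0 15" --pt "13.5 0 2 0 0 0 15" --pt "13.5 0 5 0 0 0 15" --pt "13.5 0 8 0 0 0 15" --pt "13.5 0 10 0 0 0 15" --pt "13.5 0 11 0 0 0 15" --pt "13.5 0 11 0 0 0 15" --pt "13.5 0 11 0 0 0 15"

```text
t: 5.35
eef_pos: [0.6752, 0.0205, 0.1044]
tool_rot: [[0.93, 0.367, 0.001], [0.367, -0.93, -0.0], [0.001, 0.0, -1.0]]
contact_force: [-0.1, 0.0, 0.0]
finger_gap: 0.286
```

```bash
python3 - <<'E'
from h import *
rel((.677,.0205,.080))
s=camera("side");cv2.imwrite("pics/c4.png",crop(s,245,215,100,90,6))
print("cup",atz(s,288.4,210.4,.095),"dish",atz(s,236.6,228.6,.028))
E
```

```text
t 5.35 pos [0.6752 0.0205 0.1044] gap 0.286 F [-0.1  0.   0. ]
(0.677, 0.0205, 0.08) [0.17 0.06 2.44]
cup [ 0.54798945 -0.0242649   0.095     ] dish [0.67273703 0.02995733 0.028     ]
```

View pics/c4.png

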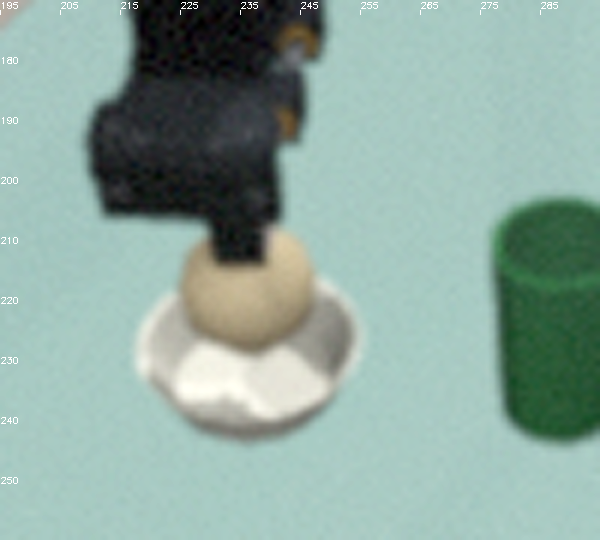

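play_rows --pt "0.1 -0.1 0.7 0 0 0 15" --pt "0.1 -0.1 1.3 0 0 0 15" --pt "0.1 -0.1 1.8 0 0 0 15" --pt "0.1 -0.1 2.1 0 0 0 15" --pt "0.1 -0.1 2.3 0 0 0 15" --pt "0.1 -0.1 2.35 0 0 0 15" --pt "0.1 -0.1 2.35 0 0 0 15" --pt "0.1 -0.1 2.35 0 0 0 15"

```text
t: 6.2
eef_pos: [0.6754, 0.0218, 0.0804]
tool_rot: [[0.93, 0.367, 0.0], [0.367, -0.93, -0.0], [0.0, 0.0, -1.0]]
contact_force: [-1.2, 0.2, 0.1]
finger_gap: 0.286
```

play_rows --pt "0 0 0.1 0 0 0 15" --pt "0 0 0.1 0 0 0 15" --pt "0 0 0.1 0 0 0 15"

```text
t: 6.5
eef_pos: [0.6753, 0.0218, 0.0792]
tool_rot: [[0.93, 0.367, 0.0], [0.367, -0.93, -0.0], [0.0, 0.0, -1.0]]
contact_force: [0.2, 0.4, 0.4]
finger_gap: 0.287
```

play_rows --pt "0 0 0.1 0 0 0 15" --pt "0 0 0.1 0 0 0 15" --pt "0 0 0.1 0 0 0 15"

```text
t: 6.8
eef_pos: [0.6755, 0.0218, 0.0784]
tool_rot: [[0.93, 0.367, 0.0], [0.367, -0.93, 0.0], [0.0, 0.0, -1.0]]
contact_force: [-1.0, -0.4, 0.8]
finger_gap: 0.289
```

play_rows --pt "0 0 0.1 0 0 0 15" --pt "0 0 0.1 0 0 0 15" --pt "0 0 0.1 0 0 0 15"

```text
t: 7.1
eef_pos: [0.6757, 0.0219, 0.0784]
tool_rot: [[0.93, 0.367, 0.001], [0.367, -0.93, 0.0], [0.001, 0.0, -1.0]]
contact_force: [-2.0, 0.8, 4.1]
finger_gap: 0.289
```

play_rows --pt "0 0 0.1 0 0 0 15" --pt "0 0 0.1 0 0 0 15" --pt "0 0 0.1 0 0 0 15"

```text
t: 7.4
eef_pos: [0.6759, 0.0219, 0.0784]
tool_rot: [[0.93, 0.367, 0.001], [0.367, -0.93, 0.0], [0.001, 0.0, -1.0]]
contact_force: [-3.8, 0.1, 9.0]
finger_gap: 0.289
```

Floor contact at TCP z = 0.0784. Relaxing the push, opening, then rising.

play_rows --pt "0 0 -0.2 0 0 0 15" --pt "0 0 -0.2 0 0 0 60" --pt "0 0 -0.2 0 0 0 60" --pt "0 0 -0.2 0 0 0 60" --pt "0 0 -0.2 0 0 0 80" --pt "0 0 -0.2 0 0 0 80" --pt "0 0 -0.2 0 0 0 80" --pt "0 0 -0.2 0 0 0 80" --pt "0 0 -3 0 0 0 80" --pt "0 0 -7 0 0 0 80" --pt "0 0 -11 0 0 0 80" --pt "0 0 -15 0 0 0 80" --pt "0 0 -17 0 0 0 80" --pt "0 0 -17 0 0 0 80"

```text
t: 8.8
eef_pos: [0.6774, 0.0218, 0.2516]
tool_rot: [[0.93, 0.367, 0.009], [0.367, -0.93, -0.0], [0.008, 0.004, -1.0]]
contact_force: [0.7, 0.9, -0.1]
finger_gap: 0.797
```

```bash
python3 - <<'E'
from h import *
rel((.546,.328,.250),(.546,.328,.152))
E
```

```text
t 8.8 pos [0.6774 0.0218 0.2516] gap 0.797 F [ 0.7  0.9 -0.1]
(0.546, 0.328, 0.25) [-9.800e-01 -3.331e+01  3.000e-02]
(0.546, 0.328, 0.152) [ -1.06 -33.34   9.83]
```

play_rows --pt "-1 -33.3 0 0 0 0 80" --pt "-1 -33.3 0 0 0 0 80" --pt "-1 -33.3 0 0 0 0 80" --pt "-1 -33.3 0 0 0 0 80" --pt "-1 -33.3 0 0 0 0 80" --pt "-1 -33.3 0 0 0 0 80" --pt "-1 -33.3 0 0 0 0 80" --pt "-1 -33.3 0 0 0 0 80" --pt "-1 -33.3 0 0 0 0 80" --pt "-1 -33.3 0 0 0 0 80"

```text
t: 9.8
eef_pos: [0.5438, 0.3268, 0.2448]
tool_rot: [[0.931, 0.366, -0.002], [0.366, -0.931, -0.001], [-0.002, 0.001, -1.0]]
contact_force: [0.2, -0.8, -0.3]
finger_gap: 0.795
```

```bash
python3 - <<'E'
from h import *
rel((.546,.328,.250),(.546,.328,.152))
s=camera("side");t=camera("top");a=np.hstack([crop(t,285,170,80,60,5),crop(t,140,205,80,60,5)])
b=np.hstack([crop(s,260,215,80,60,5),crop(s,210,300,80,60,5)])
cv2.imwrite("pics/c5.png",np.vstack([a,b]))
E
```

```text
t 9.8 pos [0.5438 0.3268 0.2448] gap 0.795 F [ 0.2 -0.8 -0.3]
(0.546, 0.328, 0.25) [ 0.25 -0.03 -0.52]
(0.546, 0.328, 0.152) [ 0.27 -0.04  9.28]
```

View pics/c5.png

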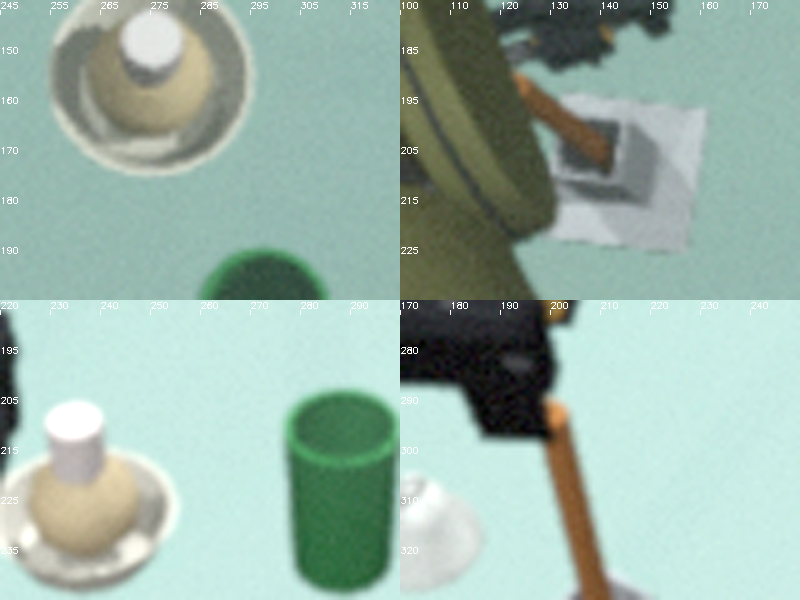

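Egg stands upright in the dish and the cup is still upright. I'll check the perch tip against the projected gripper and triangulate it.

```bash
python3 - <<'E'
from h import *
s=camera("side");t=camera("top")
def tri(a,b):
    o1,d1=ray(t,*a);o2,d2=ray(s,*b);A=np.c_[d1,-d2];k=np.linalg.lstsq(A,o2-o1,rcond=None)[0]
    p,q=o1+k[0]*d1,o2+k[1]*d2;return ((p+q)/2).round(4),np.linalg.norm(p-q).round(4)
print("perch tip",tri((123,192.2),(201.2,292)),atz(t,123,192.2,.186),atz(s,201.2,292,.186))
print("cup rim",atz(t,297.6,203.3,.095),atz(s,288.4,210.8,.095),tri((297.6,203.3),(288.4,210.8)))
st=read_state();R=st["tool_rot"]
for y in(-.043,.043):
    p=st["eef_pos"]+R@[0,y,.017];print("fingertip",p,"side px",proj(s,p))
print("egg cap",atz(t,275.4,148.2,.091),atz(s,235,208.5,.091))
print("shaft at pocket",proj(t,(.546,.328,.07)),proj(s,(.546,.328,.07)),proj(s,(.546,.328,.186)),proj(t,(.546,.328,.186)))
E
```

```text
perch tip (array([0.5478, 0.3264, 0.1835]), np.float64(0.0002)) [0.5471914 0.3255779 0.186    ] [0.54651581 0.32778378 0.186     ]
cup rim [ 0.54632851 -0.02958969  0.095     ] [ 0.54733875 -0.02289048  0.095     ] (array([ 0.549 , -0.0296,  0.0887]), np.float64(0.0029))
fingertip [0.52859563 0.36677466 0.22892317] side px [191.92959773 297.5658724 ]
fingertip [0.56001168 0.28671824 0.2289355 ] side px [204.81551925 256.39629392]
egg cap [0.67349971 0.02000596 0.091     ] [0.67522396 0.02274622 0.091     ]
shaft at pocket [136.87777585 204.03540714] [210.54733604 329.38550436] [201.37499453 292.19971885] [121.73528916 192.77025123]
```

play_rows --pt "0.3 0 3 0 0 0 80" --pt "0.3 0 6 0 0 0 80" --pt "0.3 0 8.5 0 0 0 60" --pt "0.3 0 9.3 0 0 0 40" --pt "0.3 0 9.3 0 0 0 30" --pt "0.3 0 9.3 0 0 0 0" --pt "0.3 0 9.3 0 0 0 0" --pt "0.3 0 9.3 0 0 0 0" --pt "0.3 0 9.3 0 0 0 0" --pt "0.3 0 9.3 0 0 0 0" --pt "0.3 0 9.3 0 0 0 0" --pt "0.3 0 9.3 0 0 0 0" --pt "0.3 0 9.3 0 0 0 0" --pt "0.3 0 9.3 0 0 0 0" --pt "0.3 0 9.3 0 0 0 0"

```text
t: 11.5
eef_pos: [0.5466, 0.3292, 0.1534]
tool_rot: [[0.93, 0.367, 0.0], [0.367, -0.93, 0.0], [0.0, -0.0, -1.0]]
contact_force: [-0.2, -0.1, 1.0]
finger_gap: 0.121
```

Perch gripped (gap 0.121 = 11.5 mm). Lifting clear.

play_rows --pt "0 0 -1 0 0 0 0" --pt "0 0 -3 0 0 0 0" --pt "0 0 -6 0 0 0 0" --pt "0 0 -9 0 0 0 0" --pt "0 0 -12 0 0 0 0" --pt "0 0 -13.5 0 0 0 0" --pt "0 0 -13.5 0 0 0 0"

```text
t: 12.2
eef_pos: [0.5476, 0.3295, 0.2916]
tool_rot: [[0.93, 0.367, 0.005], [0.367, -0.93, 0.002], [0.006, -0.0, -1.0]]
contact_force: [0.1, -0.5, 0.2]
finger_gap: 0.122
```

```bash
python3 - <<'E'
from h import *
rel((.547,-.028,.287),(.547,-.028,.155))
E
```

```text
t 12.2 pos [0.5476 0.3295 0.2916] gap 0.122 F [ 0.1 -0.5  0.2]
(0.547, -0.028, 0.287) [-13.18  33.23   0.38]
(0.547, -0.028, 0.155) [-13.25  33.24  13.58]
```

play_rows --pt "-1 2.5 0 0 0 0 0" --pt "-2.4 6 0 0 0 0 0" --pt "-4 10 0 0 0 0 0" --pt "-5.6 14 0 0 0 0 0" --pt "-7.2 18 0 0 0 0 0" --pt "-8.8 22 0 0 0 0 0" --pt "-10.4 26 0 0 0 0 0" --pt "-12 30 0 0 0 0 0" --pt "-12.9 32.3 0 0 0 0 0" --pt "-13.2 33.2 0.3 0 0 0 0" --pt "-13.2 33.2 0.3 0 0 0 0" --pt "-13.2 33.2 0.3 0 0 0 0"

```text
t: 13.4
eef_pos: [0.5452, -0.0274, 0.2839]
tool_rot: [[0.93, 0.368, -0.002], [0.368, -0.93, 0.001], [-0.002, -0.002, -1.0]]
contact_force: [0.2, 0.6, -1.0]
finger_gap: 0.122
```

```bash
python3 - <<'E'
from h import *
rel((.547,-.028,.287),(.547,-.028,.155))
s=camera("side");t=camera("top")
cv2.imwrite("pics/c6.png",np.hstack([crop(s,285,190,80,120,5),crop(t,295,190,80,120,5)]))
for z in (.139,.15,.2): print(proj(s,(.547,-.028,z)))
E
```

```text
t 13.4 pos [ 0.5452 -0.0274  0.2839] gap 0.122 F [ 0.2  0.6 -1. ]
(0.547, -0.028, 0.287) [ 0.14  0.12 -0.31]
(0.547, -0.028, 0.155) [ 0.16  0.15 12.89]
[289.44060012 195.84418923]
[289.45138313 192.26087494]
[289.50265329 175.22323899]
```

View pics/c6.png

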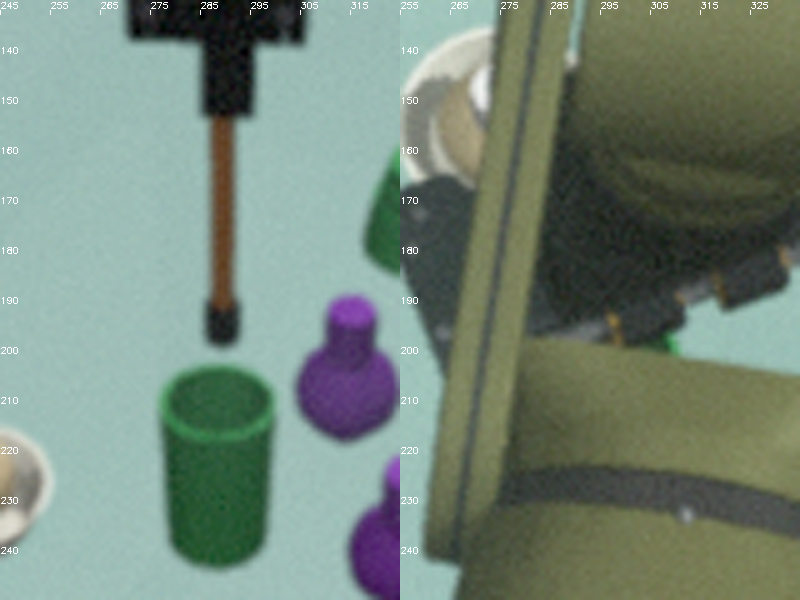

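Perch hangs vertical (foot end at about (289,198)), centred over the cup mouth (288,211). Lowering.

play_rows --pt "-0.3 0.1 1 0 0 0 0" --pt "-0.3 0.1 3 0 0 0 0" --pt "-0.3 0.1 5 0 0 0 0" --pt "-0.3 0.1 7 0 0 0 0" --pt "-0.3 0.1 9 0 0 0 0" --pt "-0.3 0.1 10.5 0 0 0 0" --pt "-0.3 0.1 11.5 0 0 0 0" --pt "-0.3 0.1 12 0 0 0 0" --pt "-0.3 0.1 12.2 0 0 0 0" --pt "-0.3 0.1 12.2 0 0 0 0" --pt "-0.3 0.1 12.2 0 0 0 0"

```text
t: 14.6
eef_pos: [0.5438, -0.0304, 0.1641]
tool_rot: [[0.93, 0.367, 0.002], [0.367, -0.93, -0.0], [0.001, 0.001, -1.0]]
contact_force: [-0.2, -0.2, -0.8]
finger_gap: 0.12
```

play_rows --pt "0.6 0 0 0 -0.04 0 0" --pt "1.2 0 0.05 0 -0.08 0 0" --pt "1.8 0 0.1 0 -0.12 0 0" --pt "2.35 0 0.2 0 -0.16 0 0" --pt "2.9 0 0.3 0 -0.2 0 0" --pt "3.35 0 0.4 0 -0.23 0 0" --pt "3.35 0 0.4 0 -0.23 0 0" --pt "3.35 0 0.6 0 -0.23 0 0" --pt "3.35 0 0.8 0 -0.23 0 0" --pt "3.35 0 0.8 0 -0.23 0 0"

```text
t: 15.6
eef_pos: [0.5738, -0.0182, 0.1549]
tool_rot: [[0.906, 0.367, -0.212], [0.357, -0.93, -0.083], [-0.228, -0.0, -0.974]]
contact_force: [-0.0, -0.2, -0.7]
finger_gap: 0.121
```

```bash
python3 - <<'E'
from h import *
rel(); st=read_state();R=st["tool_rot"];print(R.round(3),"foot",st["eef_pos"]+.1474*R[:,2])
E
```

```text
t 15.6 pos [ 0.5738 -0.0182  0.1549] gap 0.121 F [-0.  -0.2 -0.7]
[[ 0.906  0.367 -0.212]
 [ 0.357 -0.93  -0.083]
 [-0.228 -0.    -0.974]] foot [ 0.54243376 -0.03045985  0.01136328]
```

play_rows --pt "0.02 0 0.1 0 0 0 0" --pt "0.05 0 0.2 0 0 0 0" --pt "0.07 0 0.29 0 0 0 0" --pt "0.07 0 0.29 0 0 0 0"

```text
t: 16.0
eef_pos: [0.5743, -0.018, 0.1521]
tool_rot: [[0.906, 0.367, -0.212], [0.357, -0.93, -0.084], [-0.228, -0.0, -0.974]]
contact_force: [-0.0, -0.5, -0.9]
finger_gap: 0.125
```

play_rows --pt "0.02 0 0.1 0 0 0 0" --pt "0.02 0 0.1 0 0 0 0" --pt "0.02 0 0.1 0 0 0 0"

```text
t: 16.3
eef_pos: [0.5746, -0.018, 0.1517]
tool_rot: [[0.906, 0.367, -0.212], [0.357, -0.93, -0.084], [-0.228, 0.0, -0.974]]
contact_force: [-0.1, -0.0, 3.8]
finger_gap: 0.121
```

```bash
python3 - <<'E'
from h import *
s=camera("side");cv2.imwrite("pics/c7.png",crop(s,275,195,110,110,5))
E
```

```text
(no output)
```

View pics/c7.png

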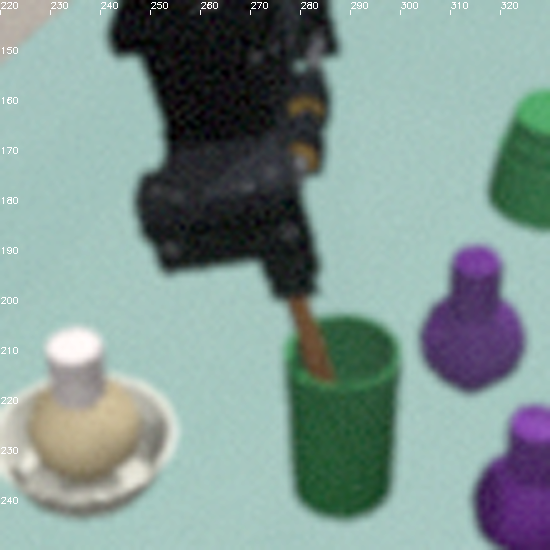

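The perch's foot is on the floor and the shaft slants to the dish side of the mouth (crossing near (282,210)). Releasing and backing off along the tool axis.

play_rows --pt "0 0 0 0 0 0 20" --pt "0 0 0 0 0 0 20" --pt "0 0 0 0 0 0 30" --pt "0 0 0 0 0 0 60" --pt "0 0 0 0 0 0 60" --pt "0 0 0 0 0 0 60" --pt "0 0 0 0 0 0 60" --pt "0 0 0 0 0 0 60" --pt "0 0 -1 0 0 0 60" --pt "0 0 -3 0 0 0 60" --pt "0 0 -6 0 0 0 60" --pt "0 0 -10 0 0 0 60" --pt "0 0 -14 0 0 0 60" --pt "0 0 -17 0 0 0 60" --pt "0 0 -17 0 0 0 60"

```text
t: 17.85
eef_pos: [0.613, -0.0036, 0.3237]
tool_rot: [[0.908, 0.367, -0.201], [0.358, -0.93, -0.084], [-0.218, 0.005, -0.976]]
contact_force: [-0.5, 0.4, -0.2]
finger_gap: 0.6
```

play_rows --pt "0 -5 0 0 0 0 60" --pt "0 -10 0 0 0 0 60" --pt "0 -15 0 0 0 0 60" --pt "0 -20 0 0 0 0 60" --pt "0 -25 0 0 0 0 60" --pt "0 -25 0 0 0 0 60" --pt "0 -25 0 0 0 0 60"

```text
t: 18.55
eef_pos: [0.5179, 0.2294, 0.316]
tool_rot: [[0.905, 0.369, -0.213], [0.359, -0.929, -0.085], [-0.229, 0.0, -0.973]]
contact_force: [-0.4, -1.3, -0.1]
finger_gap: 0.602
```

```bash
python3 - <<'E'
from h import *
rel()
s=camera("side");t=camera("top")
cv2.imwrite("pics/c8.png",np.hstack([crop(s,270,205,80,100,5),crop(t,290,175,80,100,5)]))
E
```

```text
t 18.55 pos [0.5179 0.2294 0.316 ] gap 0.602 F [-0.4 -1.3 -0.1]
```

View pics/c8.png

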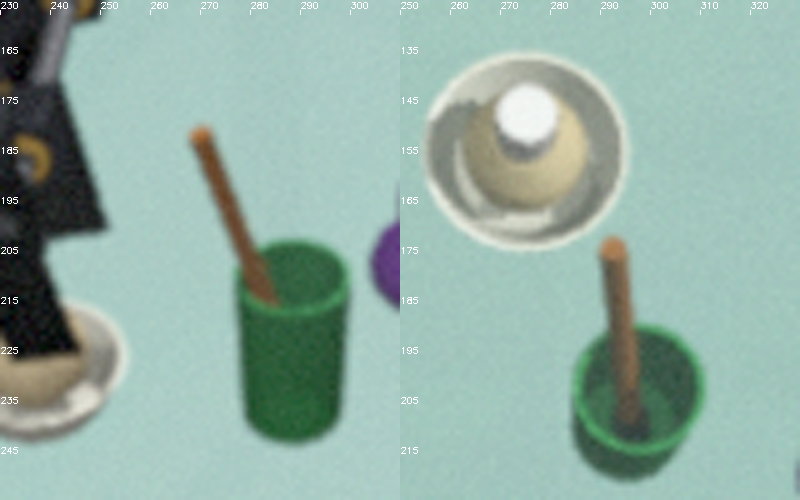

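```bash
python3 - <<'E'
from h import *
s=camera("side");t=camera("top")
o1,d1=ray(t,292.4,174.4);o2,d2=ray(s,270.2,181.8);k=np.linalg.lstsq(np.c_[d1,-d2],o2-o1,rcond=None)[0]
p,q=o1+k[0]*d1,o2+k[1]*d2;tip=(p+q)/2;cup=atz(t,297.6,202.8,.095);dish=atz(t,276.,155,.028)
print("tip",tip,np.linalg.norm(p-q),"cup",cup,"dish",dish)
u=(dish-cup)[:2];u/=np.linalg.norm(u);v=(tip-cup)[:2];print("tip in cup",v@u,u[0]*v[1]-u[1]*v[0],"lean deg",np.degrees(np.arccos((tip[2]-.008)/.18)))
print("foot",atz(t,296.4,208.5,.02)-cup)
E
```

```text
tip [ 0.59041805 -0.01341724  0.17722197] 0.00021955314310934633 cup [ 0.54745334 -0.02959288  0.095     ] dish [0.67681165 0.0171872  0.028     ]
tip in cup 0.04590487173554078 0.0006001922322435918 lean deg 19.927938677469587
foot [ 0.00131313 -0.00224389 -0.075     ]
```

All within limits: the tip is 46 mm toward the dish with about 1 mm sideways, the lean is about 17–20°, and the robot is clear. Handing in.

```bash
python3 -c "
from workcell import *
print(hand_in())"
```

```text
the job is handed in; nothing more can be done
None
```

The egg stands upright, cap up, in the white dish. The perch stands foot down in the deep cup, leaning on the rim side nearest the dish. I handed the job in at about 18.6 s of the 69 s allowed; hand-in returned no verdict.

- **Egg:** I gripped it by the cap and lowered it until it touched the dish floor before letting go. The pictures put the cap centre about 3 mm from the dish centre, and the egg looks upright.
- **Perch:** I tilted it inside the cup, lowered it until the foot touched the floor (about 4 N), and released it there. Its tip is about 46 mm from the cup axis towards the dish and about 1 mm sideways. The lean is about 20° from the tip height, or about 14–17° from geometry, and both are within 8–34°.
- **Cup and dish:** both are upright. From the pictures the cup is within about 2 mm of where it started, and the dish shows no shift beyond measurement scatter.
- **Bystanders and look-alikes:** none were touched. The last picture did not cover all of them, so that rests on the planned path.
- **Disagreement in checks:** the two cameras differed by up to about 7 mm in y for the cup rim. I relied mainly on the top view, and the error was well inside the tolerances.

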